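Slide the flat game case out over the desk edge

ROBOT

A 7-joint arm with a two-finger parallel gripper is mounted at the origin on the work surface. World frame = base frame: x ahead of the robot, y to its left, z up, the work surface at z = 0. Lengths are in m, angles in rad, forces in N, time in s.
With the tool pointing down it reaches from about 0.35 to 0.9 m from the base axis. Payload 19.9 kg.
Tool frame: the origin (TCP) lies between the finger pads; the fingertips stand 11 mm ahead of it and the grasp point (between the pads) lies 8 mm behind it; y points along the fingers, x is the direction in which the jaws open and shut, and the axes are right-handed (so a half turn about y gives the same grasp; the last joint's range is limited). The gripper opens to 85 mm and grips with 20 to 120 N. Pads are 22 mm wide; open, the fingers measure 114 mm over their backs; the gripper's body (76 mm by 85 mm) begins 54 mm behind the grasp point. The pads swing forward as they close: fully open they stand 13 mm farther back than shut.
Start: joints at [1.282, 0.417, -0.01, 1.614, 0.005, 1.111, -0.053], TCP at [0.153, -0.606, 0.242] pointing down, gripper open.
Joint ranges: [-2.81, 2.81], [-0.39, 2.02], [-1.27, 1.25], [0.06, 2.57], [-1.19, 4.33], [0.19, 2], [-2.82, 2.82]. Speed limits (rad/s): [1.89, 1.89, 2.39, 2.39, 3.01, 3.01, 3.01].

INTERFACE

Orientations are given as a 3x3 rotation matrix whose columns are the frame's x, y, z axes.
In Python, from bench import * gives the robot as it stands. The module is installed in compiled form; this text tells all that it offers.
- The arm moves only by the tool apply_moves, never from a script. Its argument "plan" is a list of rows, each a list of 7 numbers: the shift along the world's x, y, z in cm, then the turn, a rotation vector about the world's x, y, z in degrees, then the opening in per cent of the stroke, from 0 (shut) to 100 (fully open). In form: [[dx, dy, dz, wx, wy, wz, gripper], ...]. A call has 1 to 12 rows; each row is the pose to reach, as a shift and turn from the pose commanded when the call began; what a row does not reach only later rows make up. A row lasts 1/10 s, in which the tool goes at most 50 mm and 8.59 degrees, less where a joint would pass 70% of its speed; a pose out of reach is approached as far as the arm can. A call with a gripper value outside its range is refused whole. The fingers move at their own pace and stop on an object; "force" is the grip in N (left out, the last holds). Time passes only in rows, so rows that repeat a pose let the fingers close. It gives the time, the measured TCP pose, the force and the opening at its end, in the units of the state.
- get_state(): the state, without advancing time (a new reading comes with each control period).
- grab_frame(name): name is "scene" or "side" or "wrist"; returns a dict with "img" (420x560x3 uint8, red, green, blue), "K" (3x3 intrinsics, pixels), "R" (3x3) and "t" (3): a world point X has camera coordinates R X + t; the wrist camera has in their place "T_tool_cam" (4x4, takes a point from camera to tool coordinates, whose origin is the TCP and whose axes are the tool frame's). Camera axes: x right, y down, z forward; pixel columns grow to the right and rows downward; lengths in m; the calibration is good to about 2 mm. A picture is of the moment at which its call begins: read the wrist's pose just before it. There is no depth.
- job_done(): hands the job in, once; it reports no verdict.
The state is a dict: "time": time; "qpos": joint angles; "qd": joint speeds; "joint_torque": joint torques, N m; "eef_pos": TCP position; "tcp_rot": TCP orientation; "force": force on the tool from outside, world axes, zero at the start; "ft_torque": the same for the moment, N m; "width": opening from 0.0 (shut) to 1.0 (fully open).
Only numpy, scipy, OpenCV 4.12 (cv2) and the standard library are available. Lean on these libraries where they do the work, as an engineer would, in place of code of your own. Each camera call takes 0.05 s, during which the arm holds its last target.

TASK

Two game cases lie flat on the desk: slide the smaller one along the desktop to the front edge, where the chair is, until one long side sticks out about 3 cm past the edge and runs parallel to it, so that I can pick it up from my chair. Push it with the fingers; do not pinch, lift or tip it, and do not let it fall. Leave everything else where it is.

Things in the scene. Friction and masses are not known exactly. Their poses are not given: they have to be found in the camera images.
- game_case: The smaller of two game cases lying flat: closed, dark plastic, picture sleeve on top, 105 mm (its x) by 170 mm (its y, the long way), 11 mm thick, about 90 g. Origin at the centre of its underside, z up. It starts wholly on the desk, a long side towards the front edge, turned up to 15 degrees either way from parallel. It slides on the desk and stops when no longer pushed.
- desk_edge (a point): A point on the straight front edge of the level, pale grey L-shaped desk (beyond the cases, facing the chair), at desktop height (0). x points level outward, square to the edge; y runs along it. Straight for 0.7 m to -y and 0.3 m to +y; fixed, but shifted and turned up to 5 degrees each time. Overhang of the parallel game case = x of its centre in this frame + 52.5 mm.
- disc_case: The larger game case lying flat, of the same make: 135 mm (x) by 190 mm (y) by 15 mm thick. Origin at the centre of its underside. It lies beside the smaller one, on its left or its right, centres about 0.28 m apart along the edge. To be left alone.
- paperweight: Frosted glass cube, 50 mm, loose, on the robot's side of the gap between the two cases. Origin at the centre of its underside. To be left alone.
- cap_a: Black rubber thumb cap, a button 22 mm across and 8 mm high, loose, in the gap between the two cases. Origin at the centre of its underside. To be left alone.
- cap_b: The other black thumb cap, same size, loose, on the +y side of the two cases. Origin at the centre of its underside. To be left alone.
- carry_shell: Navy console carrying shell, 260 mm (x) by 125 mm (y) by 45 mm high, loose, on the -y side of the desk. Origin at the centre of its underside. To be left alone.
- dock: White plastic dock with an upright slot, 50 mm (x) by 175 mm (y) by 105 mm high, loose, on the +y side of the desk. Origin at the centre of its underside. To be left alone.

How it is judged:
On the way:
1. the fingers push the game case until its leading side is past the desk edge (contact force between the fingers and game_case above 0.03 N and x of game_case in the frame of desk_edge above -0.0475 m), for 0.05 s.
At the end, for the whole second after the job is handed in: The smaller game case lies flat and at rest on the desk, its long side overhanging the front edge by 20 to 40 mm (measured at its middle) and within 0.10 rad (6 degrees) of parallel to it; every other loose thing is within 15 mm of where it began (x of game_case in the frame of desk_edge between -0.0325 and -0.0125 m and angle between the y axis of game_case and the y axis of desk_edge, either way round below 0.1 rad and height (world z) of game_case between -0.003 and 0.003 m and angle between game_case's own z axis and vertical below 0.03 rad and linear speed of game_case below 0.01 m/s and angular speed of game_case below 0.05 rad/s and distance of each of disc_case, paperweight, cap_a, cap_b, carry_shell, dock from where it was at the start of the episode below 0.015 m); the robot touches nothing.
It fails at once if the game case is lifted off the desk (10 mm or more) (height (world z) of game_case above 0.01 m).
It fails at once if the game case is tipped (over 0.15 rad) or falls off the desk (angle between game_case's own z axis and vertical above 0.15 rad or height (world z) of game_case below -0.015 m).
It fails at once if the larger case, the glass cube, a thumb cap, the carrying shell or the dock is moved by more than 15 mm (distance of any of disc_case, paperweight, cap_a, cap_b, carry_shell, dock from where it was at the start of the episode above 0.015 m).
It also fails if it takes over 40 s, if anything falls off the work surface, if the arm or the gripper's body presses on something with over 40 N, if the wrist force passes 120 N, or if a joint passes its speed limit or range.

## Working session

There is one attempt and no reset: what is moved stays moved. The work goes in short steps, Python scripts to look and compute and a tool call to move; the robot and the scene stay as the last step left them, time stands still between calls to the robot, and variables do not carry over. Pictures are saved under pics/ and viewed, and the job is handed in when it is done.

Besides the shell and the picture viewer there is one more tool, called after "Call:" as name([rows], argument=value, ...), one row to a line, values as JSON. apply_moves: Moves the arm, as the interface text tells. Its arguments: {"type":"object","properties":{"plan":{"type":"array"},"force":{"type":"number"}},"required":["plan"]}

```bash
mkdir -p pics
python3 - <<'E'
from bench import *
import cv2,numpy as np,pickle
s=get_state()
for k in("time","eef_pos","tcp_rot","force","width","qpos"):print(k,np.round(s[k],4))
d={}
for n in("scene","side","wrist"):
    f=grab_frame(n);d[n]=f
    cv2.imwrite(f"pics/{n}0.png",f["img"][:,:,::-1])
    print(n,np.round(f["K"],1).tolist(),[ (k,np.round(f[k],4).tolist()) for k in f if k not in("img","K")])
d["state"]=s
pickle.dump(d,open("f0.pkl","wb"))
E
```

```text
time 0.0
eef_pos [ 0.1526 -0.6057  0.2416]
tcp_rot [[ 2.443e-01 -4.000e-04  9.697e-01]
 [-9.697e-01  1.200e-03  2.443e-01]
 [-1.300e-03 -1.000e+00 -0.000e+00]]
force [ 0.0088 -0.5688 -0.5513]
width 0.9995
qpos [ 1.2825  0.418  -0.0103  1.6142  0.0047  1.1107 -0.053 ]
scene [[429.6, 0.0, 276.3], [0.0, 429.6, 209.4], [0.0, 0.0, 1.0]] [('R', [[-0.2736, 0.9617, -0.0149], [0.7012, 0.1889, -0.6875], [-0.6584, -0.1986, -0.726]]), ('t', [0.1338, -0.3737, 1.7081])]
side [[511.1, 0.0, 288.8], [0.0, 511.1, 220.9], [0.0, 0.0, 1.0]] [('R', [[-0.9702, -0.2417, 0.0161], [-0.1793, 0.6718, -0.7187], [0.1629, -0.7002, -0.6952]]), ('t', [0.536, 0.0909, 1.4677])]
wrist [[292.2, 0.0, 280.2], [0.0, 292.2, 210.1], [0.0, 0.0, 1.0]] [('T_tool_cam', [[1.0, -0.001, 0.0005, 0.0011], [-0.0007, -0.2997, 0.954, -0.1311], [-0.0008, -0.954, -0.2997, 0.0771], [0.0, 0.0, 0.0, 1.0]])]
```

View pics/scene0.png

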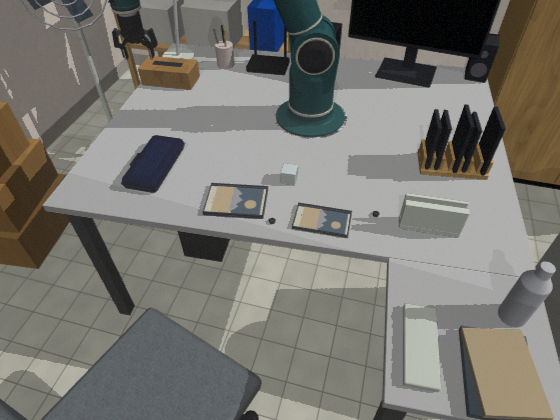

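View pics/side0.png

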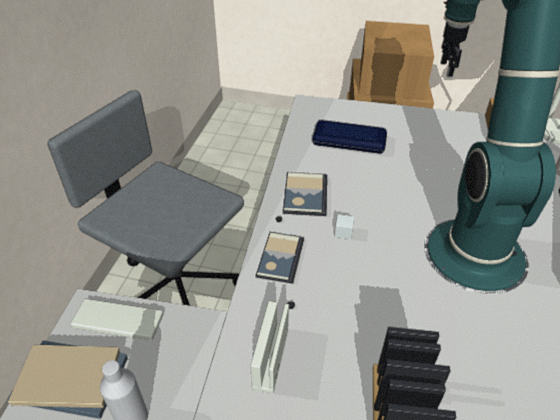

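View pics/wrist0.png

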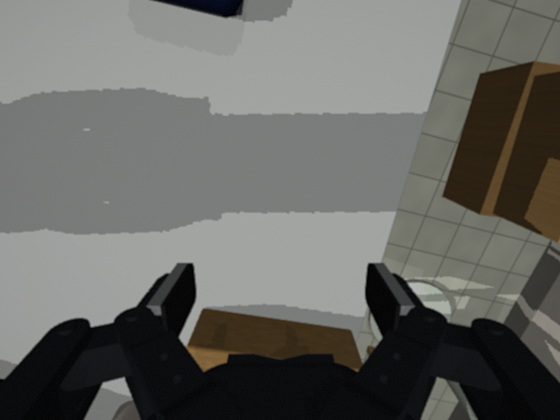

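The scene view shows the navy shell at (155,162), larger case at (236,200), smaller case at (322,219), cube at (289,173), caps at (272,220) and (376,213), and the dock at (434,215). In the side view the smaller case is at (280,256).

```bash
cat > h.py <<'E'
import numpy as np,cv2,pickle
def ray(f,uv,z):
    uv=np.atleast_2d(np.array(uv,float)); K,R,t=f["K"],f["R"],f["t"]
    C=-R.T@t; d=(R.T@np.linalg.inv(K)@np.c_[uv,np.ones(len(uv))].T).T
    return C+d*((z-C[2])/d[:,2])[:,None]
def crop(img,x0,y0,x1,y1,s,name):
    cv2.imwrite(name,cv2.resize(img[y0:y1,x0:x1,::-1],None,fx=s,fy=s,interpolation=cv2.INTER_CUBIC))
E
python3 - <<'E'
from h import *
d=pickle.load(open("f0.pkl","rb"))
crop(d["scene"]["img"],190,150,390,250,4,"pics/sc_c.png")
crop(d["side"]["img"],220,160,360,320,3.7,"pics/si_c.png")
for n,box in(("scene",(190,150,400,250)),("side",(240,160,340,320))):
    f=d[n];x0,y0,x1,y1=box
    im=f["img"][y0:y1,x0:x1].astype(int)
    # desk = bright, grey
    sat=im.max(2)-im.min(2); m=((im.max(2)<110)|(sat>35)).astype(np.uint8)*255
    m=cv2.morphologyEx(m,cv2.MORPH_CLOSE,np.ones((3,3)))
    cv2.imwrite(f"pics/m_{n}.png",cv2.resize(m,None,fx=3,fy=3,interpolation=0))
    cs,_=cv2.findContours(m,0,2)
    for c in cs:
        a=cv2.contourArea(c)
        if a<15: continue
        print(n,a,cv2.boundingRect(c+np.array([[x0,y0]])), )
        cc=c.reshape(-1,2)+np.array([x0,y0])
        if a>300:
            W=ray(f,cc,0.011)[:,:2]
            r=cv2.minAreaRect((W*1000).astype(np.float32)); print("   rect z=.011",np.round(r[0],1),np.round(r[1],1),r[2])
        else: print("   ",np.round(ray(f,cc.mean(0),0.004),3))
E
```

```text
scene 1060.0 (190, 228, 145, 22)
   rect z=.011 [700.9   3.9] [ 78.3 433.8] 4.761427402496338
scene 25.0 (268, 218, 8, 6)
    [[0.583 0.012 0.004]]
scene 26.0 (372, 211, 7, 6)
    [[0.471 0.312 0.004]]
scene 1456.5 (292, 203, 60, 35)
   rect z=.011 [543.9 159. ] [113.6 169.8] 2.517972469329834
scene 1901.5 (202, 183, 66, 36)
   rect z=.011 [ 533.1 -122.6] [148.8 192.9] 10.108762741088867
side 32.5 (287, 301, 8, 8)
    [[0.469 0.313 0.004]]
side 1503.5 (256, 233, 48, 51)
   rect z=.011 [535.7 166.7] [104.2 174.4] 2.901353359222412
side 22.0 (276, 216, 6, 6)
    [[0.582 0.013 0.004]]
side 26.0 (240, 196, 4, 14)
    [[ 0.711 -0.024  0.004]]
side 1516.5 (283, 174, 44, 42)
   rect z=.011 [ 527.9 -115.3] [132.9 201. ] 10.99221420288086
```

View pics/sc_c.png

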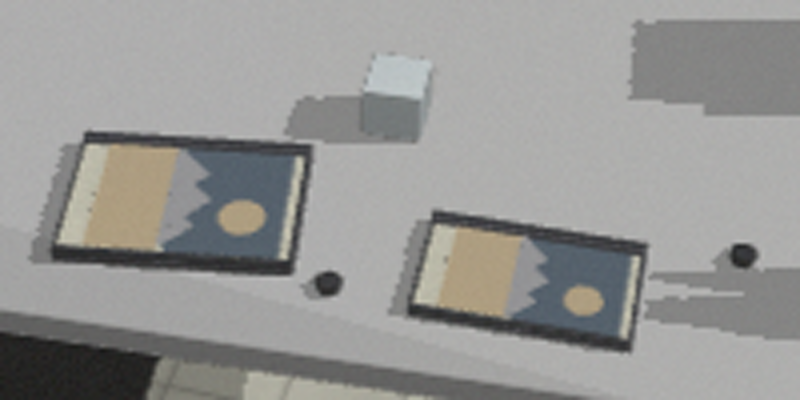

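View pics/si_c.png

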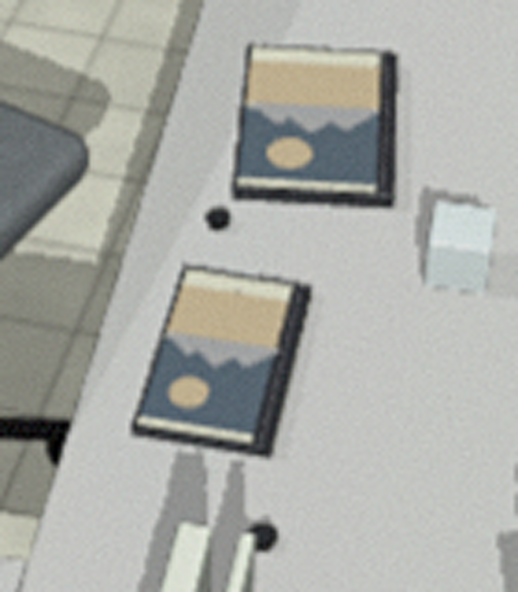

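Run:
```python
from h import *
d=pickle.load(open("f0.pkl","rb"))
for n in("scene","side"):
    f=d[n];print(n,"C",np.round(-f["R"].T@f["t"],3))
f=d["scene"];g=cv2.GaussianBlur(cv2.cvtColor(f["img"],cv2.COLOR_RGB2GRAY),(3,3),0).astype(int)
for u in(100,150,200,250,300,340,370): print(u,[(v,g[v,u]) for v in range(int(227+(u-190)*.12)-6,int(227+(u-190)*.12)+10,1)])
f=d["side"];g=cv2.GaussianBlur(cv2.cvtColor(f["img"],cv2.COLOR_RGB2GRAY),(3,3),0).astype(int)
for v in(170,220,260,290): 
    u0=int(268-(v-160)*.24); print(v,u0,[(u,g[v,u]) for u in range(u0-20,u0+20,2)])
```

```text
scene C [1.423 0.281 0.985]
side C [0.297 1.096 1.077]
100 [(210, np.int64(163)), (211, np.int64(163)), (212, np.int64(161)), (213, np.int64(145)), (214, np.int64(117)), (215, np.int64(99)), (216, np.int64(97)), (217, np.int64(97)), (218, np.int64(98)), (219, np.int64(104)), (220, np.int64(112)), (221, np.int64(113)), (222, np.int64(113)), (223, np.int64(116)), (224, np.int64(121)), (225, np.int64(124))]
150 [(216, np.int64(163)), (217, np.int64(162)), (218, np.int64(162)), (219, np.int64(162)), (220, np.int64(157)), (221, np.int64(134)), (222, np.int64(108)), (223, np.int64(97)), (224, np.int64(97)), (225, np.int64(98)), (226, np.int64(101)), (227, np.int64(106)), (228, np.int64(112)), (229, np.int64(118)), (230, np.int64(121)), (231, np.int64(119))]
200 [(222, np.int64(163)), (223, np.int64(163)), (224, np.int64(162)), (225, np.int64(162)), (226, np.int64(163)), (227, np.int64(160)), (228, np.int64(143)), (229, np.int64(115)), (230, np.int64(100)), (231, np.int64(98)), (232, np.int64(97)), (233, np.int64(90)), (234, np.int64(70)), (235, np.int64(46)), (236, np.int64(37)), (237, np.
[... 2527 characters left out ...]
t64(143)), (242, np.int64(142)), (244, np.int64(170)), (246, np.int64(184)), (248, np.int64(187)), (250, np.int64(195)), (252, np.int64(194)), (254, np.int64(195)), (256, np.int64(195)), (258, np.int64(197)), (260, np.int64(127)), (262, np.int64(88))]
290 236 [(216, np.int64(136)), (218, np.int64(136)), (220, np.int64(133)), (222, np.int64(121)), (224, np.int64(130)), (226, np.int64(134)), (228, np.int64(135)), (230, np.int64(134)), (232, np.int64(133)), (234, np.int64(158)), (236, np.int64(195)), (238, np.int64(195)), (240, np.int64(196)), (242, np.int64(197)), (244, np.int64(195)), (246, np.int64(195)), (248, np.int64(194)), (250, np.int64(195)), (252, np.int64(195)), (254, np.int64(195))]
```

```bash
cat >> h.py <<'E'
def edge(f,n):
    g=cv2.GaussianBlur(cv2.cvtColor(f["img"],cv2.COLOR_RGB2GRAY),(3,3),0).astype(float);P=[]
    if n=="scene":
        for u in range(90,375,3):
            c=int(round(227+(u-190)*.14))
            for v in range(c-12,c+12):
                if g[v,u]>=135>g[v+1,u]: P.append((u,v+(g[v,u]-135)/(g[v,u]-g[v+1,u])));break
    else:
        for v in range(140,295,2):
            u0=int(round(260-(v-210)*.26))
            for u in range(u0+10,u0-16,-1):
                if g[v,u]>=160>g[v,u-1]: P.append((u-(g[v,u]-160)/(g[v,u]-g[v,u-1]),v));break
    W=ray(f,P,0)[:,:2].astype(np.float32)
    for _ in range(3):
        a=cv2.fitLine(W,cv2.DIST_HUBER,0,1e-4,1e-4).ravel();dd=a[:2] if a[1]>0 else -a[:2]
        nn=np.array([dd[1],-dd[0]]);r=(W-a[2:])@nn;W=W[abs(r)<max(2*np.median(abs(r)),.001)]
    return dd,nn,a[2:],len(W),r.std()
def case(f,n,box,h=.011):
    x0,y0,x1,y1=box;im=f["img"][y0:y1,x0:x1].astype(int)
    m=((im.max(2)<110)|(im.max(2)-im.min(2)>35)).astype(np.uint8)*255
    m=cv2.morphologyEx(m,cv2.MORPH_CLOSE,np.ones((3,3)))
    c=max(cv2.findContours(m,0,1)[0],key=cv2.contourArea).reshape(-1,2)+np.array([x0,y0])
    W=ray(f,c,h)[:,:2]; r=cv2.minAreaRect((W*1000).astype(np.float32))
    ang=r[2]; ang=(ang+45)%90-45
    t=np.radians(ang);X=np.array([np.cos(t),np.sin(t)]);Y=np.array([-X[1],X[0]])
    q=(W-np.array(r[0])/1000)@np.c_[X,Y]; lo,hi=q.min(0),q.max(0)
    C=-f["R"].T@f["t"];out={}
    for i,s in((0,-1),(0,1),(1,-1),(1,1)):
        j=1-i; lim=hi if s>0 else lo
        sel=(abs(q[:,i]-lim[i])<.009)&(q[:,j]>lo[j]+.15*(hi-lo)[j])&(q[:,j]<hi[j]-.15*(hi-lo)[j])
        N=(X,Y)[i]*s; ctr=np.array(r[0])/1000+N*abs(lim[i])
        z=0. if (C[:2]-ctr)@N>0 else h
        P=ray(f,c[sel],z)[:,:2].astype(np.float32)
        a=cv2.fitLine(P,cv2.DIST_HUBER,0,1e-4,1e-4).ravel();dd=a[:2];A=N-(N@dd)*dd;A/=np.linalg.norm(A)
        if abs(A[0])>abs(A[1]): an=np.degrees(np.arctan(A[1]/A[0]))
        else: an=np.degrees(np.arctan(-A[0]/A[1]))
        out[(i,s)]=(A,a[2:],z,an)
    # opposite-side midpoints: centre & size
    res=[]
    T=np.radians(np.mean([out[(0,-1)][3],out[(0,1)][3]]));X=np.array([np.cos(T),np.sin(T)]);Y=np.array([-X[1],X[0]])
    v=[(out[(i,s)][1]@(X,Y)[i]) for i,s in((0,-1),(0,1),(1,-1),(1,1))]
    cen=X*(v[0]+v[1])/2+Y*(v[2]+v[3])/2
    return cen,(v[1]-v[0],v[3]-v[2]),{k:(round(o[3],2),o[2]) for k,o in out.items()},np.degrees(T)
E
python3 - <<'E'
from h import *
d=pickle.load(open("f0.pkl","rb"))
for n,b,b2 in(("scene",(285,195,365,242),(195,176,271,222)),("side",(250,225,310,290),(281,165,335,220))):
    dd,nn,p,k,s=edge(d[n],n); print(n,"edge normal deg",np.degrees(np.arctan2(nn[1],nn[0])),"pt",p,"x at y=.16:",p[0]+dd[0]/dd[1]*(.16-p[1]),k,s)
    for bb,h in((b,.011),(b2,.015)):
        c=case(d[n],n,bb,h);print("  centre",np.round(c[0],4),"size",np.round(c[1],4),c[2],round(c[3],2), "edge x",round(float((c[0]-p)@nn),4))
E
```

```text
scene edge normal deg 4.2783937 pt [ 0.67049086 -0.2436502 ] x at y=.16: 0.6402933 91 0.0002183972
  centre [0.5391 0.1587] size [0.0999 0.1669] {(0, -1): (np.float64(2.59), 0.011), (0, 1): (np.float64(1.7), 0.0), (1, -1): (np.float64(2.3), 0.011), (1, 1): (np.float64(2.95), 0.011)} 2.15 edge x -0.101
  centre [ 0.5302 -0.1234] size [0.1303 0.1867] {(0, -1): (np.float64(10.56), 0.015), (0, 1): (np.float64(9.68), 0.0), (1, -1): (np.float64(9.78), 0.015), (1, 1): (np.float64(10.45), 0.0)} 10.12 edge x -0.1309
side edge normal deg 4.3820825 pt [0.6454596  0.03699768] x at y=.16: 0.6360338 69 0.00042447256Traceback (most recent call last):
  File "<stdin>", line 6, in <module>
  File "h.py", line 41, in case
    a=cv2.fitLine(P,cv2.DIST_HUBER,0,1e-4,1e-4).ravel();dd=a[:2];A=N-(N@dd)*dd;A/=np.linalg.norm(A)
      ~~~~~~~~~~~^^^^^^^^^^^^^^^^^^^^^^^^^^^^^^
cv2.error: OpenCV(4.12.0) /io/opencv/modules/imgproc/src/linefit.cpp:50: error: (-215:Assertion failed) count > 0 in function 'fitLine2D_wods'
```

Run:
```python
from h import *
d=pickle.load(open("f0.pkl","rb"))
print("cube",ray(d["scene"],(289.5,173.5),.025),ray(d["side"],(344,226),.025))
print("dock top corners scene",ray(d["scene"],[(405,195),(467,202),(402,228),(463,235)],.105).round(3).tolist())
print("dock base",ray(d["scene"],[(402,228),(463,235)],0).round(3).tolist())
```

```text
cube [[0.38196778 0.01583258 0.025     ]] [[0.3818332  0.01561527 0.025     ]]
dock top corners scene [[0.473, 0.385, 0.105], [0.456, 0.556, 0.105], [0.603, 0.386, 0.105], [0.586, 0.544, 0.105]]
dock base [[0.505, 0.399, 0.0], [0.486, 0.575, 0.0]]
```

Call:
apply_moves([
  [5,3,0,0,0,0,100],
  [10,6,0,0,0,0,100],
  [15,10,0,0,0,-2,100],
  [19,14,0,0,0,-4,100],
  [22,18,0,0,0,-6,100],
  [24,22,0,0,0,-8,100],
  [26,26,0,0,0,-9.8,100],
  [28,30,0,0,0,-9.8,100],
  [29,35,0,0,0,-9.8,100],
  [29,40,0,0,0,-9.8,100],
  [29,45,0,0,0,-9.8,100],
  [29,49,0,0,0,-9.8,100],
])

```text
time: 1.35
eef_pos: [0.4423, -0.1237, 0.2422]
tcp_rot: [[0.076, -0.0, 0.997], [-0.997, -0.0, 0.076], [0.0, -1.0, -0.0]]
force: [2.1, -0.3, -0.9]
width: 0.999
```

Call:
apply_moves([
  [0,4,0,0,0,0,100],
  [0,9,0,0,0,0,100],
  [0,14,0,0,0,0,100],
  [0,19,0,0,0,0,100],
  [0,24,0,0,0,0,100],
  [0,27.7,0,0,0,0,100],
  [0,27.7,-4,0,0,0,100],
  [0,27.7,-8,0,0,0,100],
  [0,27.7,-12,0,0,0,100],
  [0,27.7,-16,0,0,0,100],
  [0,27.7,-18,0,0,0,100],
  [0,27.7,-18,0,0,0,100],
])

```text
time: 2.55
eef_pos: [0.441, 0.1509, 0.06]
tcp_rot: [[0.076, -0.005, 0.997], [-0.997, -0.001, 0.076], [0.001, -1.0, -0.005]]
force: [-0.5, -0.3, 1.0]
width: 1.003
```

Run:
```python
from bench import *
from h import *
s=get_state();print(s["time"],s["eef_pos"],s["force"])
for n in("scene","side","wrist"):
    f=grab_frame(n);pickle.dump(f,open(f"f1{n}.pkl","wb"))
    if n=="scene":crop(f["img"],240,120,400,250,4,"pics/sc1.png")
    elif n=="side":crop(f["img"],240,140,400,300,3.7,"pics/si1.png")
    else:crop(f["img"],0,0,560,420,1,"pics/w1.png")
```

```text
2.55 [0.4409954  0.15091011 0.05999207] [-0.48093546 -0.26698683  0.96988786]
```

View pics/sc1.png

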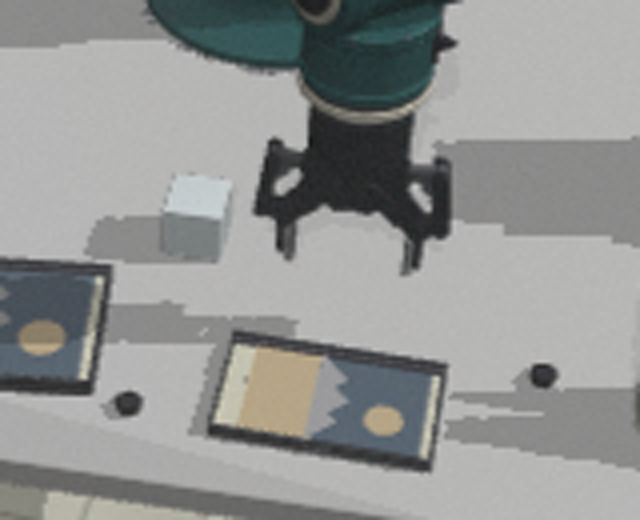

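View pics/si1.png

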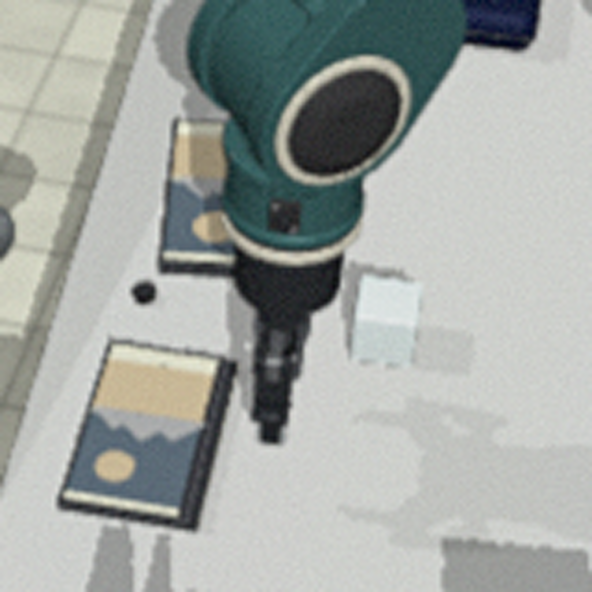

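View pics/w1.png

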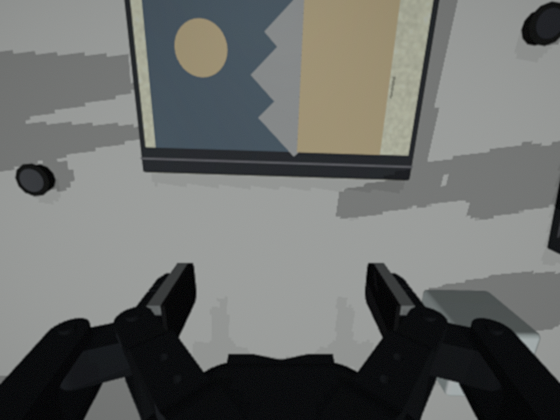

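The wrist view shows the case's rear side level in the image at rows 158–178, columns 143–410, centred between the fingers. The cube, at (480,330), is clear of them. I'll lower the arm and feel for the desk.

Call:
apply_moves([
  [0,0,-2,0,0,0,100],
  [0,0,-3.5,0,0,0,100],
  [0,0,-4,0,0,0,100],
  [0,0,-4,0,0,0,100],
  [0,0,-4,0,0,0,100],
  [0,0,-4,0,0,0,100],
])

```text
time: 3.3
eef_pos: [0.4432, 0.1514, 0.0232]
tcp_rot: [[0.076, 0.001, 0.997], [-0.997, 0.0, 0.076], [-0.0, -1.0, 0.001]]
force: [0.0, 0.8, -0.2]
width: 1.002
```

Call:
apply_moves([
  [0,0,-0.2,0,0,0,100],
  [0,0,-0.4,0,0,0,100],
  [0,0,-0.4,0,0,0,100],
  [0,0,-0.4,0,0,0,100],
])

```text
time: 3.7
eef_pos: [0.4425, 0.1513, 0.0182]
tcp_rot: [[0.076, -0.0, 0.997], [-0.997, 0.0, 0.076], [-0.0, -1.0, -0.0]]
force: [-0.1, 0.0, 0.2]
width: 0.999
```

Run:
```python
from bench import *
from h import *
s=get_state();print(s["time"],s["eef_pos"],s["force"])
f=grab_frame("wrist");crop(f["img"],100,180,460,420,2,"pics/w2.png")
f=grab_frame("side");crop(f["img"],260,180,380,280,6,"pics/si2.png")
```

```text
3.7 [0.44252917 0.15126072 0.01819429] [-0.14806621  0.00469005  0.22381142]
```

View pics/w2.png

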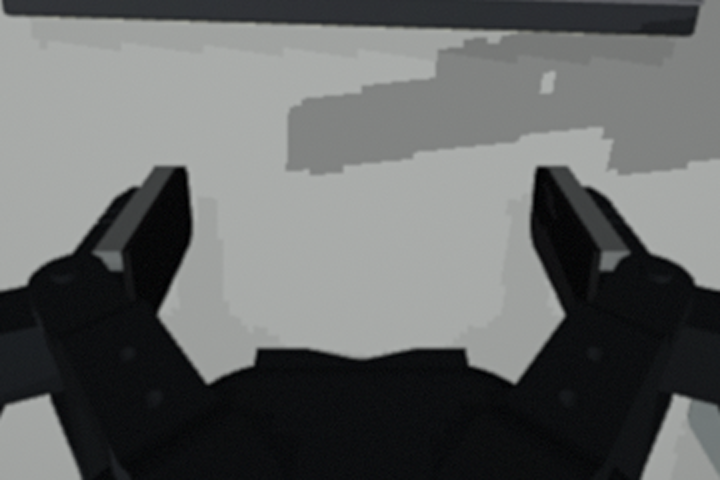

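View pics/si2.png

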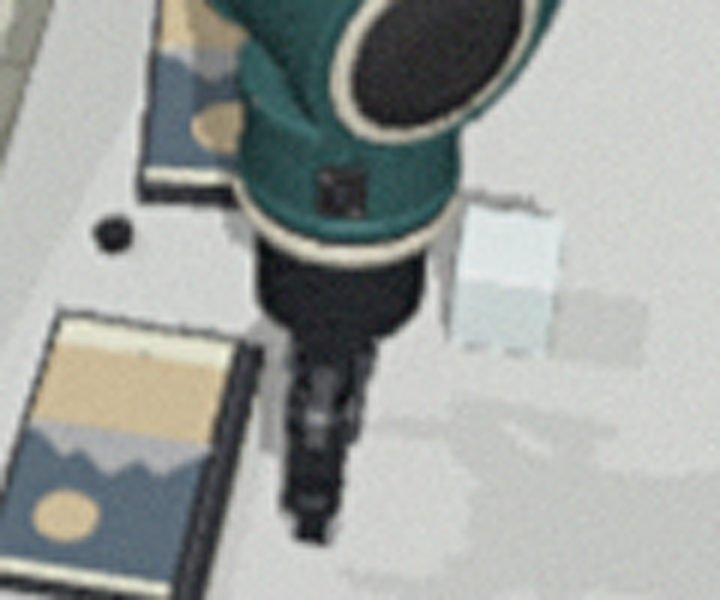

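The tip corner at wrist pixel (193,263) works out to about 2.6 mm behind the TCP when the gripper is open. So the tips are now about 20 mm up, and I can lower further.

Call:
apply_moves([
  [0,0,-0.4,0,0,0,100],
  [0,0,-0.8,0,0,0,100],
  [0,0,-1.0,0,0,0,100],
  [0,0,-1.2,0,0,0,100],
  [0,0,-1.2,0,0,0,100],
  [0,0,-1.2,0,0,0,100],
  [0,0,-1.2,0,0,0,100],
])

```text
time: 4.5
eef_pos: [0.4427, 0.1513, 0.0063]
tcp_rot: [[0.076, 0.0, 0.997], [-0.997, 0.0, 0.076], [-0.0, -1.0, 0.0]]
force: [-0.1, -0.2, 0.1]
width: 0.996
```

Call:
apply_moves([
  [0,0,-0.1,0,0,0,100],
  [0,0,-0.2,0,0,0,100],
  [0,0,-0.2,0,0,0,100],
  [0,0,-0.2,0,0,0,100],
])

```text
time: 4.9
eef_pos: [0.4426, 0.1513, 0.0042]
tcp_rot: [[0.076, -0.0, 0.997], [-0.997, 0.0, 0.076], [-0.0, -1.0, -0.0]]
force: [0.1, 0.8, 0.8]
width: 1.005
```

Call:
apply_moves([
  [0,0,-0.2,0,0,0,100],
  [0,0,-0.2,0,0,0,100],
  [0.6,0.05,-0.2,0,0,0,100],
  [1.2,0.09,-0.2,0,0,0,100],
  [1.7,0.13,-0.2,0,0,0,100],
  [2.2,0.17,-0.2,0,0,0,100],
  [2.6,0.2,-0.2,0,0,0,100],
  [3.0,0.22,-0.2,0,0,0,100],
  [3.4,0.25,-0.2,0,0,0,100],
  [3.8,0.28,-0.2,0,0,0,100],
  [4.2,0.31,-0.2,0,0,0,100],
  [4.2,0.31,-0.2,0,0,0,100],
])

```text
time: 6.1
eef_pos: [0.4852, 0.1544, 0.0023]
tcp_rot: [[0.076, 0.0, 0.997], [-0.997, 0.0, 0.076], [-0.0, -1.0, 0.0]]
force: [-0.3, 0.5, 0.2]
width: 0.997
```

```bash
cat > look.py <<'E'
import sys
from bench import *
from h import *
k=sys.argv[1]
s=get_state();print(s["time"],s["eef_pos"].round(4),s["force"].round(2))
f=grab_frame("scene");pickle.dump(f,open(f"f{k}.pkl","wb"));crop(f["img"],240,140,400,260,4.5,f"pics/sc{k}.png")
g=grab_frame("side");pickle.dump(g,open(f"g{k}.pkl","wb"));crop(g["img"],220,160,360,300,4,f"pics/si{k}.png")
w=grab_frame("wrist");crop(w["img"],0,0,560,420,1,f"pics/w{k}.png")
E
python3 look.py 3
```

```text
6.1 [0.4852 0.1544 0.0023] [-0.28  0.55  0.22]
```

View pics/sc3.png

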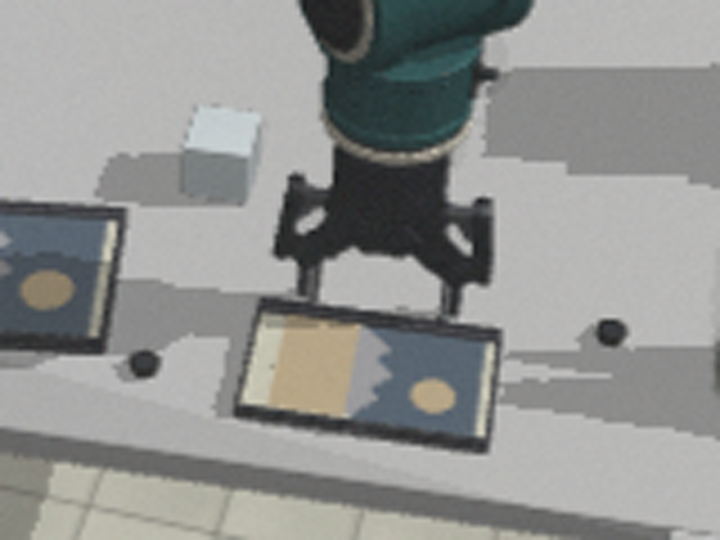

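View pics/w3.png

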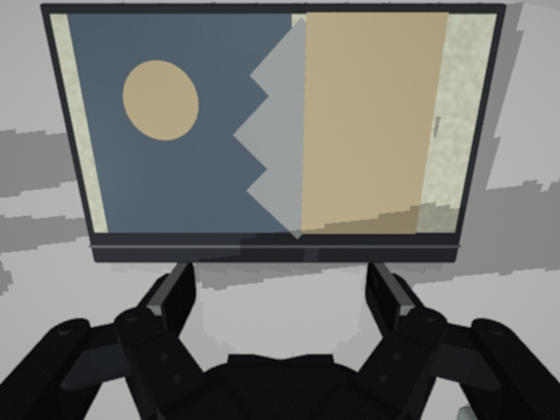

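The wrist view shows the case square to the fingers, with its base rear line at row 262 and the fingertips at row 263. I'll measure its pose relative to the edge.

```bash
cat > meas.py <<'E'
import sys
from h import *
k=sys.argv[1];du=[int(x) for x in sys.argv[2:6]]
f=pickle.load(open(f"f{k}.pkl","rb"));e=edge(pickle.load(open("f0.pkl","rb"))["scene"],"scene");dd,nn,p=e[:3]
# sleeve+case mask, front bottom edge (z=0), long front line & the sleeve's front line at z=.011
x0,y0,x1,y1=du
im=f["img"][y0:y1,x0:x1].astype(int);m=((im.max(2)<95)|((im[:,:,0]-im[:,:,2])>30)|((im[:,:,2]-im[:,:,0])>20)).astype(np.uint8)*255
cv2.imwrite(f"pics/mm{k}.png",cv2.resize(m,None,fx=5,fy=5,interpolation=0))
c=max(cv2.findContours(m,0,1)[0],key=cv2.contourArea).reshape(-1,2)+np.array([x0,y0])
W0=ray(f,c,0)[:,:2];
def coords(W):return np.c_[(W-p)@nn,(W-p)@dd]
q=coords(W0);ylo,yhi=np.percentile(q[:,1],[2,98]);
# per y-bin the front-most point
b=np.linspace(ylo+.02,yhi-.02,25);F=[]
for a0,a1 in zip(b[:-1],b[1:]):
    s=q[(q[:,1]>=a0)&(q[:,1]<a1)]
    if len(s):F.append(s[s[:,0].argmax()])
F=np.array(F);sl,ic=np.polyfit(F[:,1],F[:,0],1);mid=(ylo+yhi)/2
print("ylen",yhi-ylo,"front x at mid (z=0 assumption)",np.polyval((sl,ic),mid),"-> centre",np.polyval((sl,ic),mid)-.0525,"slope deg",np.degrees(sl),"res",(F[:,0]-np.polyval((sl,ic),F[:,1])).std())
F2=ray(f,c,.011)[:,:2]
q=coords(F2);F=[]
for a0,a1 in zip(b[:-1],b[1:]):
    s=q[(q[:,1]>=a0)&(q[:,1]<a1)]
    if len(s):F.append(s[s[:,0].argmin()])
F=np.array(F);r=np.median(F[:,0]);print("rear top median x",r,"-> centre",r+.0525)
print("front assuming lower edge visible only at z=.011:",np.median(q[:,0].max()))
E
python3 meas.py 0 285 195 365 242 2>/dev/null || echo
python3 - <<'E'
import pickle;pickle.dump(pickle.load(open("f0.pkl","rb")),open("f00.pkl","wb"));
pickle.dump(pickle.load(open("f0.pkl","rb"))["scene"],open("fs0.pkl","wb"))
E
cp fs0.pkl fA.pkl; python3 meas.py A 285 195 365 240; python3 meas.py 3 285 200 365 244
```

```text
ylen 0.16849716855756913 front x at mid (z=0 assumption) -0.0511857357666012 -> centre -0.1036857357666012 slope deg 1.6524709684042769 res 0.0010974983534527145
rear top median x -0.1511489635065063 -> centre -0.09864896350650632
front assuming lower edge visible only at z=.011: -0.038574122609001435
ylen 0.16832992985527467 front x at mid (z=0 assumption) -0.038730263357410054 -> centre -0.09123026335741005 slope deg 0.26338084276488005 res 0.0010177022013398436
rear top median x -0.14047887536447887 -> centre -0.08797887536447888
front assuming lower edge visible only at z=.011: -0.028052933222180377
```

The case has moved 12 mm, is now parallel to within 0.3°, and its centre is at about −0.090 in the edge frame. I'll push 50 mm more, then look again.

Call:
apply_moves([
  [0.5,0.04,0,0,0,0,100],
  [1.0,0.08,0,0,0,0,100],
  [1.5,0.11,0,0,0,0,100],
  [2.0,0.15,0,0,0,0,100],
  [2.5,0.19,0,0,0,0,100],
  [3.0,0.23,0,0,0,0,100],
  [3.5,0.26,0,0,0,0,100],
  [4.0,0.3,0,0,0,0,100],
  [4.4,0.33,0,0,0,0,100],
  [4.8,0.36,0,0,0,0,100],
  [5.0,0.37,0,0,0,0,100],
  [5.0,0.37,0,0,0,0,100],
])

```text
time: 7.45
eef_pos: [0.5349, 0.158, 0.0022]
tcp_rot: [[0.076, 0.0, 0.997], [-0.997, 0.0, 0.076], [-0.0, -1.0, 0.0]]
force: [-0.8, 0.1, -0.4]
width: 1.004
```

```bash
python3 look.py 4; python3 meas.py 4 285 205 370 260
```

```text
7.45 [0.5349 0.158  0.0022] [-0.83  0.07 -0.39]
ylen 0.1678141888418505 front x at mid (z=0 assumption) 0.012241410158551127 -> centre -0.04025858984144887 slope deg -0.30384507947864625 res 0.0009360998560628196
rear top median x -0.15836466390859577 -> centre -0.10586466390859578
front assuming lower edge visible only at z=.011: 0.022383720369583773
```

View pics/sc4.png

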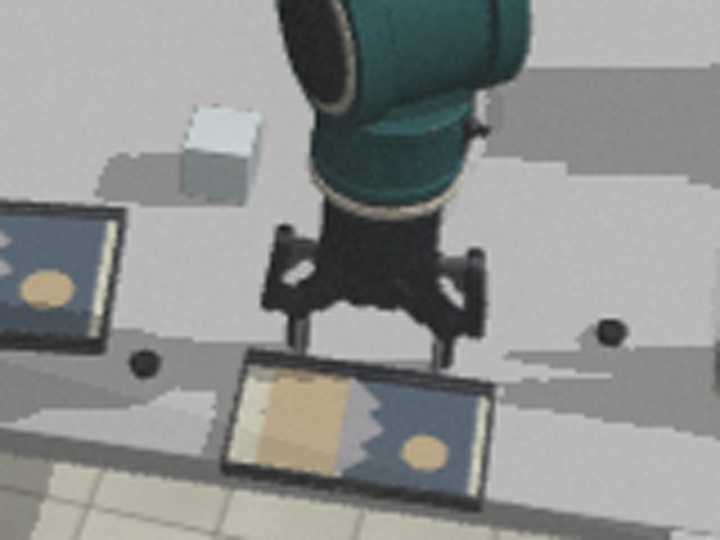

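View pics/si4.png

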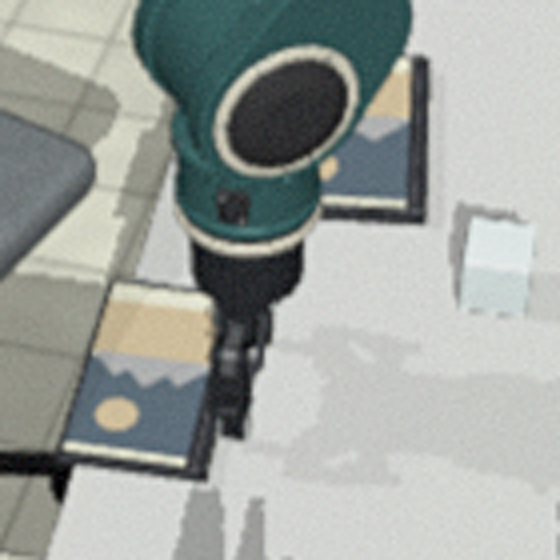

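View pics/w4.png

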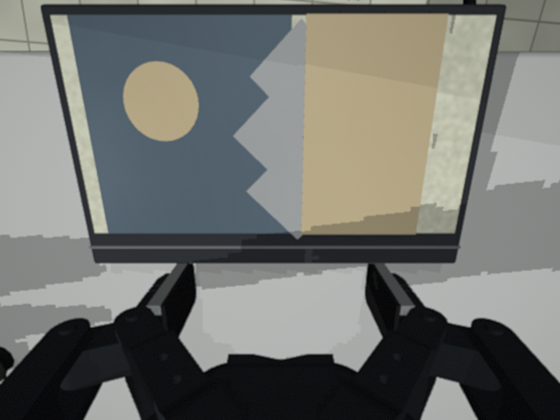

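The wrist view shows the desk edge at row ~52, parallel to the case's front top line at row ~9. The overhang is clear, so I'll measure it from this view as an independent check.

```bash
cat > wm.py <<'E'
import sys
from bench import *
from h import *
s=get_state();w=grab_frame("wrist");T=w["T_tool_cam"];Rt=s["tcp_rot"];R=(Rt@T[:3,:3]).T;t=-R@(s["eef_pos"]+Rt@T[:3,3])
w=dict(w,R=R,t=t);g=cv2.cvtColor(w["img"],cv2.COLOR_RGB2GRAY).astype(int)
for u in (15,25,515,525,540):print(u,[int(x) for x in g[36:66:2,u]])
for u in(200,350,430):print(u,"front",[int(x) for x in g[0:18,u]],"rear",[int(x) for x in g[228:270:2,u]])
pickle.dump(w,open("w.pkl","wb"))
E
python3 wm.py
```

```text
15 [168, 168, 131, 160, 170, 170, 172, 151, 127, 154, 167, 172, 173, 173, 173]
25 [164, 168, 151, 140, 171, 170, 173, 152, 125, 148, 168, 173, 173, 173, 173]
515 [128, 128, 128, 128, 128, 128, 129, 122, 100, 111, 117, 122, 124, 138, 142]
525 [125, 125, 126, 126, 124, 125, 127, 118, 116, 140, 155, 163, 164, 164, 164]
540 [120, 120, 119, 119, 119, 121, 120, 114, 116, 139, 154, 163, 163, 163, 163]
200 front [168, 171, 170, 149, 96, 45, 35, 40, 41, 41, 42, 43, 40, 45, 66, 85, 89, 88] rear [93, 93, 89, 53, 48, 49, 49, 49, 49, 89, 81, 47, 48, 48, 48, 49, 34, 50, 126, 128, 127]
350 front [173, 176, 174, 148, 87, 38, 35, 41, 40, 41, 39, 37, 57, 111, 152, 156, 154, 155] rear [130, 131, 130, 76, 29, 33, 36, 35, 35, 72, 62, 34, 35, 34, 35, 35, 34, 52, 127, 130, 170]
430 front [123, 125, 124, 110, 72, 39, 36, 40, 40, 41, 38, 34, 52, 105, 145, 151, 149, 149] rear [149, 155, 135, 44, 33, 34, 36, 35, 35, 71, 61, 34, 33, 35, 34, 35, 33, 50, 125, 128, 127]
```

Run:
```python
from h import *
w=pickle.load(open("w.pkl","rb"));e=edge(pickle.load(open("fA.pkl","rb")),"scene");dd,nn,p=e[:3]
q=lambda uv,z:((ray(w,uv,z)[:,:2]-p)@np.c_[nn,dd]).round(4).tolist()
print("desk edge",q([(20,53.5),(540,53)],0));print("front top",q([(200,4.2),(430,4.2)],.011));print("rear bottom",q([(200,262.5),(430,262.5)],0))
print("rear top",q([(200,246),(430,246)],.011))
```

```text
desk edge [[-0.0031, 0.5162], [-0.0028, 0.3033]]
front top [[0.0107, 0.4385], [0.0108, 0.3559]]
rear bottom [[-0.0981, 0.4503], [-0.0981, 0.3337]]
rear top [[-0.084, 0.4463], [-0.084, 0.3413]]
```

Overhang from the scene view is about 12.5 mm, and from the wrist view 10–14 mm. Another 17.5 mm of push is needed.

Call:
apply_moves([
  [0.4,0.03,0,0,0,0,100],
  [0.8,0.06,0,0,0,0,100],
  [1.2,0.09,0,0,0,0,100],
  [1.5,0.11,0,0,0,0,100],
  [1.75,0.13,0,0,0,0,100],
  [1.75,0.13,0,0,0,0,100],
  [1.75,0.13,0,0,0,0,100],
])

```text
time: 8.35
eef_pos: [0.5521, 0.1594, 0.0022]
tcp_rot: [[0.076, -0.0, 0.997], [-0.997, 0.0, 0.076], [-0.0, -1.0, 0.0]]
force: [-0.4, 0.1, 0.3]
width: 1.004
```

Call:
apply_moves([
  [-0.5,-0.04,0,0,0,0,100],
  [-2,-0.15,0,0,0,0,100],
  [-4,-0.3,0,0,0,0,100],
  [-5,-0.37,2,0,0,0,100],
  [-5,-0.37,6,0,0,0,100],
  [-5,-0.37,10,0,0,0,100],
  [-5,-0.37,14,0,0,0,100],
  [-5,-0.37,16,0,0,0,100],
  [-5,-0.37,16,0,0,0,100],
])

```text
time: 9.25
eef_pos: [0.503, 0.156, 0.1651]
tcp_rot: [[0.076, 0.005, 0.997], [-0.997, 0.001, 0.076], [-0.0, -1.0, 0.005]]
force: [-0.4, -0.1, -1.3]
width: 0.998
```

```bash
python3 look.py 5; python3 meas.py 5 285 205 370 265
```

```text
9.25 [0.503  0.156  0.1651] [-0.38 -0.09 -1.26]
ylen 0.16955256672830615 front x at mid (z=0 assumption) 0.028112135993065456 -> centre -0.024387864006934542 slope deg 0.16223896244276498 res 0.0009628008854893176
rear top median x -0.07184161377166723 -> centre -0.01934161377166723
front assuming lower edge visible only at z=.011: 0.037981310564451275
```

View pics/sc5.png

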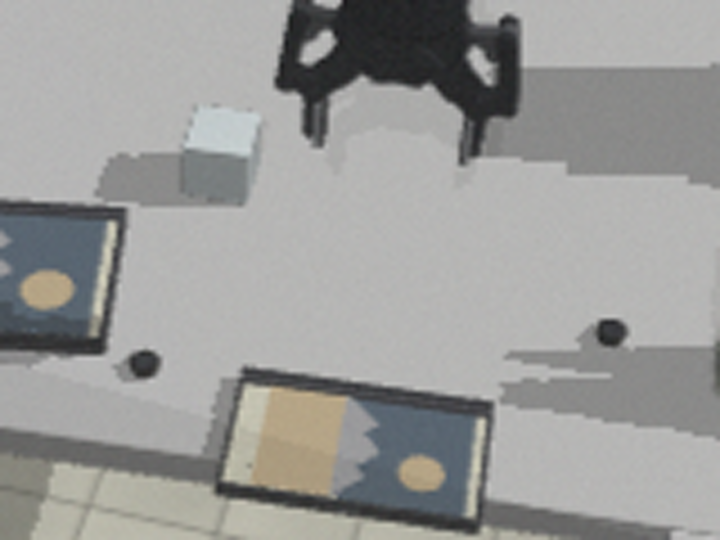

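View pics/si5.png

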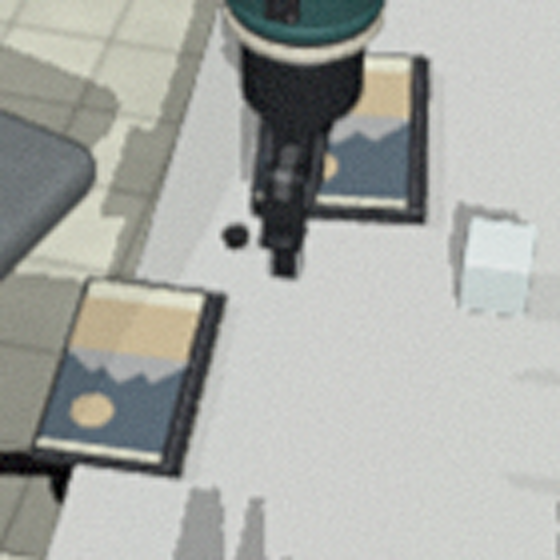

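View pics/w5.png

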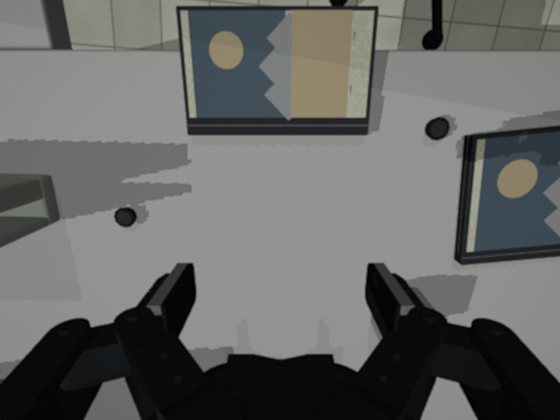

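The views show the case square to the edge and overhanging, with the cube, caps and larger case where they began and the arm clear. One more overhang check from the wrist view before I hand in.

Run:
```python
from bench import *
from h import *
s=get_state();w=grab_frame("wrist");T=w["T_tool_cam"];Rt=s["tcp_rot"];R=(Rt@T[:3,:3]).T;t=-R@(s["eef_pos"]+Rt@T[:3,3]);w=dict(w,R=R,t=t)
g=cv2.cvtColor(w["img"],cv2.COLOR_RGB2GRAY).astype(float)
def row(u,a,b,sign):
    d=np.diff(g[a:b,u-2:u+3].mean(1))*sign;return a+d.argmax()+.5
fa=pickle.load(open("fA.pkl","rb"));dd,nn,p=edge(fa,"scene")[:3]
q=lambda uv,z:((ray(w,uv,z)[:,:2]-p)@np.c_[nn,dd]).round(4).tolist()
E=[(u,row(u,44,60,1)) for u in(100,140,420,500)];F=[(u,row(u,1,12,-1)) for u in(210,280,350)];B=[(u,row(u,128,140,1)) for u in(220,330)]
print(E,q(E,0));print(F,q(F,.011));print(B,q(B,0))
f5=pickle.load(open("f5.pkl","rb"))
for n,b in(("cap_a",(262,214,282,228)),("cap_b",(365,207,385,220)),("disc",(195,176,271,222))):
    o=[]
    for f in(fa,f5):
        im=f["img"][b[1]:b[3],b[0]:b[2]].max(2)<90;v,u=np.nonzero(im);o.append((u.mean().round(2),v.mean().round(2)))
    print(n,o)
d0=pickle.load(open("f0.pkl","rb"))["side"]["img"].astype(int);d1=pickle.load(open("g5.pkl","rb"))["img"].astype(int)
a=fa["img"].astype(int);b=f5["img"].astype(int)
print("cube diff",abs(a-b)[162:188,280:300].mean(),"dock diff",abs(a-b)[190:240,398:470].mean(),"shell",abs(a-b)[130:195,120:190].mean())
```

```text
[(100, np.float64(45.5)), (140, np.float64(49.5)), (420, np.float64(49.5)), (500, np.float64(49.5))] [[0.0003, 0.5699], [-0.0028, 0.5347], [-0.0027, 0.2841], [-0.0027, 0.2124]]
[(210, np.float64(4.5)), (280, np.float64(4.5)), (350, np.float64(4.5))] [[0.0283, 0.4674], [0.0283, 0.4095], [0.0283, 0.3516]]
[(220, np.float64(133.5)), (330, np.float64(133.5))] [[-0.0756, 0.4677], [-0.0756, 0.361]]
cap_a [(np.float64(8.03), np.float64(5.78)), (np.float64(8.03), np.float64(5.78))]
cap_b [(np.float64(10.37), np.float64(6.53)), (np.float64(10.37), np.float64(6.53))]
disc [(np.float64(42.98), np.float64(27.38)), (np.float64(43.37), np.float64(29.03))]
cube diff 6.537179487179487 dock diff 6.146111111111111 shell 7.331428571428572
```

Run:
```python
from bench import *
from h import *
for k in("A","5"):
    c=case(pickle.load(open(f"f{k}.pkl","rb")),"scene",(195,176,271,222),.015);print(c[0].round(4),round(c[3],2))
s=get_state();print(s["eef_pos"].round(3),s["qd"].round(3))
job_done()
```

```text
[ 0.5302 -0.1234] 10.12
[ 0.5308 -0.1238] 10.15
[0.501 0.155 0.161] [-0.     0.007  0.001 -0.003 -0.001  0.003  0.002]
the job is handed in; nothing more can be done
```

I slid the smaller game case to the front edge with the open fingertips against its rear long side. It now sticks out about 30 mm and runs parallel to the edge. I then backed the arm off, raised it clear and handed the job in at about 9.4 s.

**Overhang:** the scene camera gives 28–33 mm and the wrist camera 31–32 mm. The target was 20–40 mm.

**Angle:** the case is within about 0.3° of parallel to the edge.

**Other things:**
- The two thumb caps show no shift in the images.
- The larger case reads within 1 mm of its start, which is measurement noise.
- For the cube, dock and shell I only compared before and after images. The differences were small, about noise level, and I did not measure their positions.

**Disagreements:**
- The side and scene cameras put the desk edge about 4 mm apart, and the wrist camera puts it about 3 mm off the scene camera. I relied on the overhang as each camera saw it, and those readings agree to within about 3 mm.
- My case measurement failed on the side view's first picture, so that view was only a rough check there.

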